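Weigh the bottle on the spring balance

TASK

Weigh the amber bottle: lift it in its wire carrier by the grip tab, hang the peak of the carrier's bail in the notch of the spring balance's hook, and while still holding it ease it down slowly until the spring carries the whole weight, and only then let go, so that the pointer stands still at the reading. Do not let the hook drop or spring up, do not push down on it or run it to its stop, keep the bottle upright, and leave the other things on the bench where they are.

Things in the scene. Friction and masses are not known exactly. Their poses are not given: they have to be found in the camera images.
- balance: bench spring balance, fixed: grey foot plate 205 x 130 x 10 mm (x -60 to +145 mm) and white column 46 x 60 mm, 278 mm high plus a small knob to 288 mm, with a graduated face. Origin on the bench straight under the hook's notch; x points from the notch to the column, whose face is 95 mm behind the notch; z up. The load hangs above the foot plate
- hook_notch (a point): where the axis of the bail's wire lies when seated in the V notch of the hook; 240 mm above the bench unloaded, sinks with the hook. The hook is a 6 mm steel rod from the column face along the balance's -x, axis 242 mm up; it dips 9 mm into the notch (slopes about 30 degrees, underside 230 mm up)
- pointer (a joint): how far hook and pointer have sunk, in m: 0 unloaded, 0.060 at the lower stop. A soft spring, 150 N/m (it sinks 6 to 7 mm for each newton hung on it) with little damping: a load let go suddenly bounces. The bottle's filling is not known beforehand (the whole load weighs less than 8.5 N)
- carrier: loose steel wire carrier with an amber bottle (58 mm wide, cap top 119 mm up) fixed in it: round foot 78 mm wide, two upright 6 mm wires at y +-36 mm that meet above the bottle in a bail, a flat roof shape in the y-z plane. The hook enters between cap and bail along the carrier's x axis, from either side. Origin at the centre of its underside, z up
- bail_peak (a point): middle of the 6 mm wire (its axis) at the peak of the bail, 166 mm above the carrier's underside, 47 mm above the bottle's cap
- grip_tab (a point): grasp point in the grey grip tab on a stem above the bail's peak: tab 30 mm long along the carrier's x, 12 mm thick along y (grasp across y), 36 mm high; this point is 206 mm above the carrier's underside, 40 mm above the bail's peak and 15 mm below the tab's top
- tip_box: loose bystander: blue pipette tip box 86 x 122 x 55 mm, origin at the centre of its underside
- beaker: loose bystander: glass beaker 50 mm wide, 69 mm high, origin at the centre of its underside
- tube_stand: loose bystander: rack with three conical tubes, 46 x 124 x 111 mm, origin at the centre of its underside
- dishes: loose bystander: two petri dishes, 82 mm wide, 22 mm high, origin at the centre of the underside
- hook_tip (a point): top of the hook's upturned end, 18 mm in front of the notch (on the balance's -x side), 254 mm above the bench unloaded; the bail must pass over it. Nothing else of the hook is above the rod
Not all that is in view belongs to the job. Of the things that look like the carrier, the larger one is meant.

How it is judged:
By the outcome, as a careful person would: the job done as asked, in the order asked, and still so for the second after the job is handed in, with the robot touching nothing.
It also fails if it takes over 61 s, if anything falls off the work surface, if the arm or the gripper's body presses on something with over 40 N, if the wrist force passes 120 N, or if a joint passes its speed limit or range.

ROBOT

A 7-joint arm with a two-finger parallel gripper is mounted at the origin on a cart in front of the work surface, level with it; the furniture and walls round the work are solid. World frame = base frame: x ahead of the robot, y to its left, z up, the work surface at z = 0. Lengths are in mm, angles in rad, forces in N, time in s.
With the tool pointing down it reaches from about 425 to 950 mm from the base axis. Payload 4.7 kg.
Tool frame: the origin (TCP) lies at the centre of the arm's flange, where the gripper is bolted on; the fingertips stand 173 mm ahead of it and the grasp point (between the pads) lies 155 mm ahead of it (env.hold_point_z is the distance from the TCP to the grasp point, in mm); z points along the fingers, x is the direction in which the jaws open and shut, and the axes are right-handed (so a half turn about z gives the same grasp; the last joint's range is limited). The gripper opens to 85 mm and grips with 20 to 120 N. Pads are 22 mm wide; open, the fingers measure 114 mm over their backs; the gripper's body (76 mm by 85 mm) begins 54 mm behind the grasp point. The pads swing forward as they close: fully open they stand 13 mm farther back than shut.
Start: joints at [1.178, 0.469, -0.049, 1.532, 0.024, 1.141, -0.082], TCP at [240.219, -630.813, 404.735] pointing down, gripper open.
Joint ranges: [-2.59, 2.59], [-0.33, 1.99], [-1.39, 1.29], [0.1, 2.45], [-1.04, 4.18], [0.21, 1.99], [-2.66, 2.66]. Speed limits (rad/s): [2.57, 2.57, 3.14, 3.14, 3.14, 3.14, 3.14].

INTERFACE

Orientations are given as a unit quaternion [w, x, y, z].
In Python, from station import env gives the robot as it stands.
- The arm moves only by the shell command python3 -m jog 'ROWS' [FORCE]. ROWS is JSON, a list of rows, each a list of 7 numbers: the opening, from 0 (shut) to 1 (fully open), then the shift along the tool's x, y, z in m, then the turn, a rotation vector about the tool's x, y, z in degrees. A call has exactly 5 rows; each row is the pose to reach, as a shift and turn from the pose measured when the call began, along the tool's axes at that moment; what a row does not reach only later rows make up. A row lasts 1/8 s, in which the tool goes at most 62.5 mm and 10.7 degrees, less where a joint would pass 70% of its speed; a pose out of reach is approached as far as the arm can. A call with a gripper value outside its range is refused whole. The fingers move at their own pace and stop on an object; FORCE is the grip in N (left out, the last holds). Time passes only in rows, so rows that repeat a pose let the fingers close, or fill a call up. It gives the time, the measured TCP pose, the force and the opening at its end, in the units of the state.
- env.read_state(): the state, without advancing time (a new reading comes with each control period).
- env.snapshot(name): name is "side" or "top" or "wrist"; returns a dict with "color" (400x640x3 uint8, red, green, blue), "camera_matrix" (3x3 intrinsics, pixels), "k1" (the pictures are not rectified: a ray, as slopes to the right and down, at radius r is drawn at 1 + k1 r^2 times it, then the intrinsics apply), "cam_to_world" (4x4, takes a point from camera to world coordinates). Camera axes: x right, y down, z forward; pixel columns grow to the right and rows downward; lengths in mm; the calibration is good to about 2 mm. A picture is of the moment at which its call begins. There is no depth.
- env.job_done(): hands the job in, once; it reports no verdict.
The state is a dict: "t": time; "qpos": joint angles; "joint_velocities": joint speeds; "joint_efforts": joint torques, N m; "position": TCP position; "eef_rot": TCP orientation; "ft_force": force on the tool from outside, world axes, zero at the start; "ft_torque": the same for the moment, N m; "grip_width": finger opening in mm.
Only numpy, scipy, OpenCV 4.12 (cv2) and the standard library are available. Lean on these libraries where they do the work, as an engineer would, in place of code of your own. Each camera call takes 0.05 s, during which the arm holds its last target.

## Working session

There is one attempt and no reset: what is moved stays moved. The work goes in short steps, Python scripts to look and compute and a shell command to move; the robot and the scene stay as the last step left them, time stands still between calls to the robot, and variables do not carry over. Pictures are saved under pics/ and viewed, and the job is handed in when it is done.

```bash
ls; mkdir -p pics; python3 - <<'E'
from station import env
import cv2
s=env.read_state(); print(s['t'],s['position'],s['eef_rot'],s['ft_force'],s['grip_width'])
for n in ('side','top','wrist'):
    d=env.snapshot(n); cv2.imwrite(f'pics/{n}0.png',d['color'][:,:,::-1]); print(n,d['camera_matrix'],d['k1'],d['cam_to_world'])
E
```

```text
pics
0.0 [ 240.0860934  -630.59314199  403.64535489] [-5.28739270e-04  8.23350323e-01 -5.67532622e-01 -8.29959395e-04] [-0.33731808  0.15754421 -0.45044736] 85.29028274675984
side [[427.61671033   0.         314.81625202]
 [  0.         427.61671033 194.8465966 ]
 [  0.           0.           1.        ]] -0.10299612381498942 [[ 4.21731024e-01 -6.96310938e-01  5.80770196e-01 -2.98457925e+02]
 [-9.06707176e-01 -3.20325957e-01  2.74359944e-01 -4.17915165e+02]
 [-5.00406166e-03 -6.42294604e-01 -7.66441518e-01  1.32945451e+03]
 [ 0.00000000e+00  0.00000000e+00  0.00000000e+00  1.00000000e+00]]
top [[380.41126906   0.         321.28132496]
 [  0.         380.41126906 198.79285894]
 [  0.           0.           1.        ]] -0.04976709181076751 [[ 2.55610628e-02 -9.87878450e-01  1.53110419e-01  4.07677301e+02]
 [-9.99640598e-01 -2.64967858e-02 -4.07371075e-03  2.51458439e+00]
 [ 8.08126504e-03 -1.52951263e-01 -9.88200690e-01  1.23825028e+03]
 [ 0.00000000e+00  0.00000000e+00  0.00000000e+00  1.00000000e+00]]
wrist [[297.18957252   0.         318.09982828]
 [  0.         297.18957252 198.3094862 ]
 [  0.           0.           1.        ]] -0.024450460589115167 [[ 3.56338351e-01 -8.89143801e-01 -2.87134604e-01  3.12246049e+02]
 [-9.34354464e-01 -3.39808574e-01 -1.07293380e-01 -6.02811121e+02]
 [-2.17155668e-03  3.06518245e-01 -9.51862306e-01  3.72967004e+02]
 [ 0.00000000e+00  0.00000000e+00  0.00000000e+00  1.00000000e+00]]
```

View pics/side0.png

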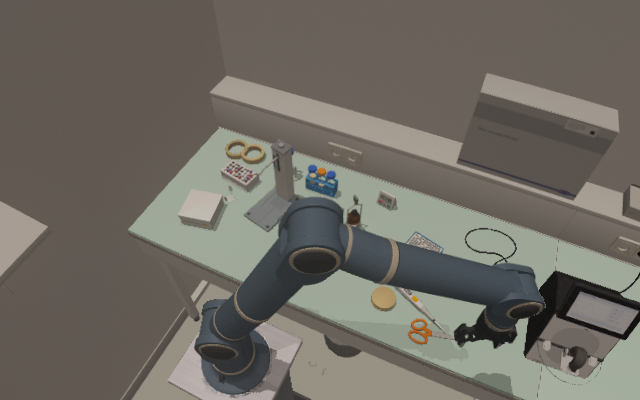

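View pics/top0.png

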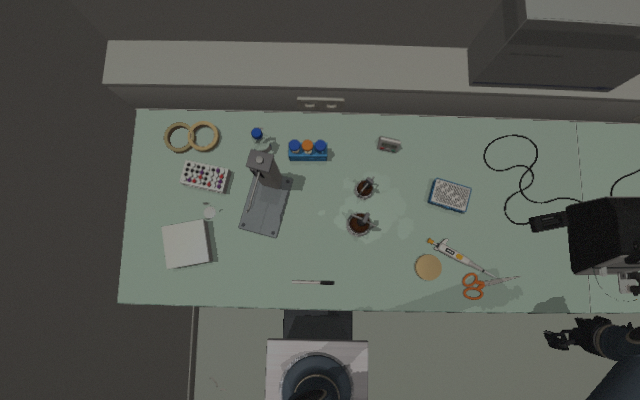

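View pics/wrist0.png

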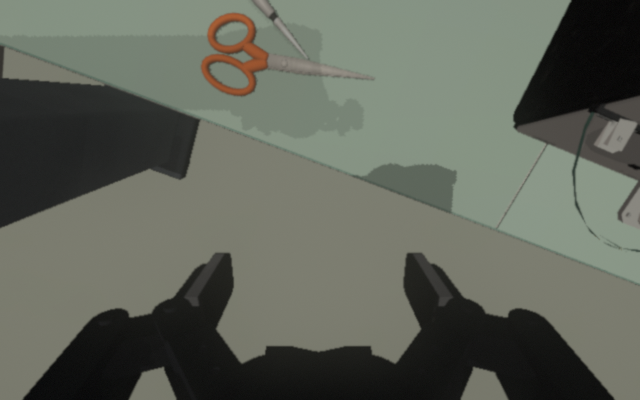

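The top view shows two carrier-like objects, at pixels (365,188) and (358,224), and the balance at about (262,185). I'll enlarge those areas.

```bash
python3 - <<'E'
import cv2
a=cv2.imread('pics/top0.png'); 
cv2.imwrite('pics/top_car.png',cv2.resize(a[165:250,330:415],None,fx=7,fy=7,interpolation=cv2.INTER_CUBIC))
cv2.imwrite('pics/top_bal.png',cv2.resize(a[135:245,230:340],None,fx=5,fy=5,interpolation=cv2.INTER_CUBIC))
b=cv2.imread('pics/side0.png')
cv2.imwrite('pics/side_c.png',cv2.resize(b[130:250,230:400],None,fx=4.7,fy=4.7,interpolation=cv2.INTER_CUBIC))
E
```

```text
(no output)
```

View pics/top_car.png

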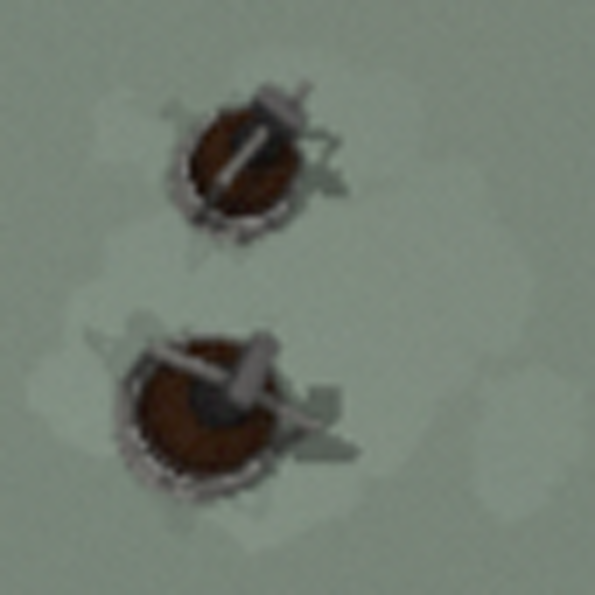

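View pics/top_bal.png

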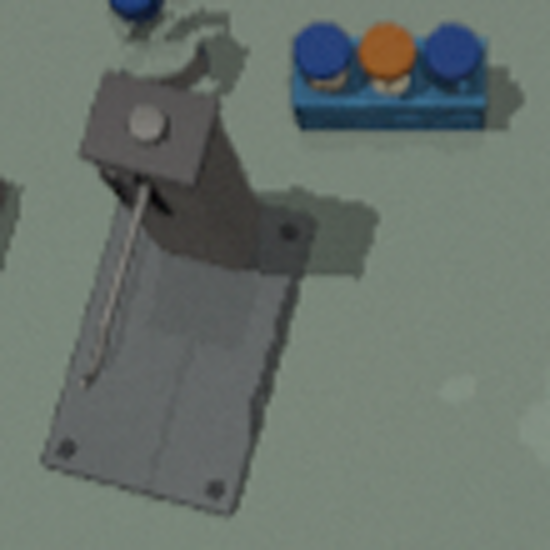

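View pics/side_c.png

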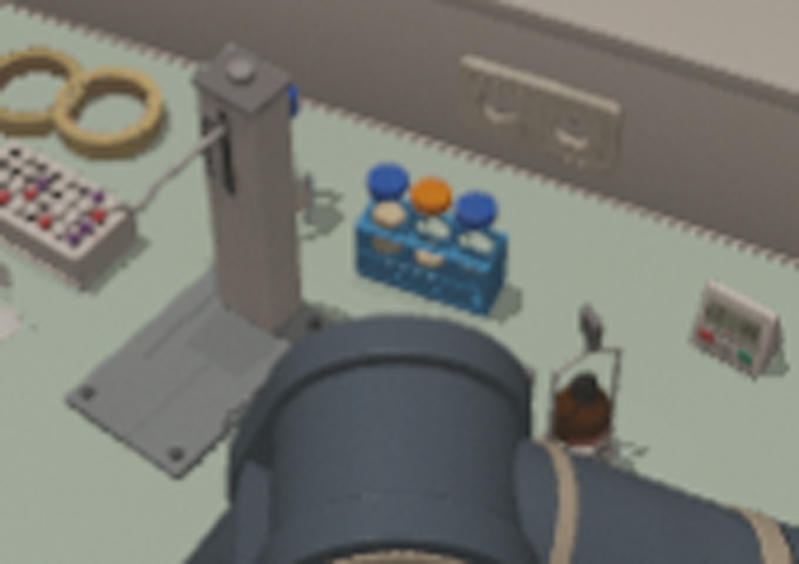

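The lower carrier at (358,224) is the larger: its foot ring is about 23 px wide, against about 17 px for the one at (365,188). It's the one meant. The enlarged crop confirms this and shows its tab along the image's up-right direction. Next I'll measure both objects.

```bash
cat > h.py <<'E'
import numpy as np, cv2
from station import env
def und(d,uv):
    K=d['camera_matrix']; k=d['k1']
    return cv2.undistortPoints(np.array(uv,float).reshape(-1,1,2),K,np.array([k,0,0,0.])).reshape(-1,2)
def rays(d,uv):
    p=und(d,uv); T=d['cam_to_world']
    return T[:3,3],np.c_[p,np.ones(len(p))]@T[:3,:3].T
def onz(d,uv,z):
    o,r=rays(d,uv); z=np.broadcast_to(z,(len(r),)); return o+r*((z-o[2])/r[:,2])[:,None]
def proj(d,P):
    T=np.linalg.inv(d['cam_to_world']); p=np.atleast_2d(P)@T[:3,:3].T+T[:3,3]; s=p[:,:2]/p[:,2:]
    s=s*(1+d['k1']*(s**2).sum(1))[:,None]; K=d['camera_matrix']; return s*K[0,0]+K[:2,2]
E
python3 - <<'E'
from h import *
d=env.snapshot('top'); np.set_printoptions(precision=1,suppress=True)
def c(x,y,ox,oy,f): return [ox+(x+.5)/f-.5,oy+(y+.5)/f-.5]
B=lambda x,y:c(x,y,230,135,5); C=lambda x,y:c(x,y,330,165,7)
f=onz(d,[B(43,462),B(233,515),B(315,222)],10); print('foot',f)
v=f[0]-f[1]; print('y edge',np.hypot(*v[:2]),np.degrees(np.arctan2(v[1],v[0])))
v=f[2]-f[1]; print('x edge',np.hypot(*v[:2]),np.degrees(np.arctan2(v[1],v[0])))
print('tip',onz(d,[B(86,383)],252)); print('rod root',onz(d,[B(144,187)],242))
t=onz(d,[B(105,70),B(217,97),B(194,185),B(82,154)],278);print('coltop',t,t.mean(0))
print('knob',onz(d,[B(148,122)],288))
print('tabtop ',onz(d,[C(262,340),C(245,398)],[221,190]))
print('bail',onz(d,[C(158,348),C(335,445)],[150,150]))
print('foot centre',onz(d,[C(195,420)],0))
E
```

```text
foot [[498.5 263.6  10. ]
 [467.8 139.2  10. ]
 [661.4  93.6  10. ]]
y edge 128.1349318977874 76.12075569613411
x edge 198.9025777515614 -13.269967841794886
tip [[522.5 192.  252. ]]
rod root [[630.2 168.7 242. ]]
coltop [[684.1 186.4 278. ]
 [671.  127.2 278. ]
 [623.9 136.9 278. ]
 [638.8 195.8 278. ]] [654.4 161.6 278. ]
knob [[654.1 160.8 288. ]]
tabtop  [[ 529.5 -125.9  221. ]
 [ 509.9 -123.2  190. ]]
bail [[ 533.5  -92.   150. ]
 [ 495.5 -165.1  150. ]]
foot centre [[ 517.6 -122.7    0. ]]
```

Measured results:
- **Balance:** notch at about (540, 188), yaw about −13.3°.
- **Carrier:** at about (517, −125), with its y axis at about 62.5°.

I'll write a helper that gives the move in tool axes.

```bash
cat >> h.py <<'E'
from scipy.spatial.transform import Rotation as R
def go(P,yaw):
    """shift/turn from the present pose to TCP P (mm), tool down with tool x at world yaw (deg)"""
    s=env.read_state(); q=np.array(s['eef_rot']); R0=R.from_quat(q[[1,2,3,0]])
    a=np.radians(yaw); X=np.array([np.cos(a),np.sin(a),0]); Z=np.array([0,0,-1.]); Rt=R.from_matrix(np.c_[X,np.cross(Z,X),Z])
    sh=R0.inv().apply(np.array(P)-s['position'])/1000; rv=np.degrees((R0.inv()*Rt).as_rotvec())
    M=R0.as_matrix()
    print('t %.2f'%s['t'],'pos',np.round(s['position'],1),'yaw %.1f tilt %.2f'%(np.degrees(np.arctan2(M[1,0],M[0,0])),np.degrees(np.arccos(-M[2,2]))),'F',np.round(s['ft_force'],2),'T',np.round(s['ft_torque'],2),'grip %.1f'%s['grip_width'])
    print('shift',np.round(sh,4),'turn',np.round(rv,1))
E
python3 -c "
from h import *
print(env.hold_point_z)
go([505,-125,475],62.5)"
```

```text
154.70000000000002
t 0.20 pos [ 240.2 -630.7  404.1] yaw -69.2 tilt 0.07 F [-0.76  0.04 -0.36] T [-0.    0.06  0.  ] grip 85.3
shift [-0.3784 -0.4274 -0.0705] turn [-1.000e-01  0.000e+00 -1.317e+02]
```

```bash
python3 -m jog '[[1,0,0,-0.06,0,0,0],[1,-0.04,-0.045,-0.07,0,0,-12],[1,-0.08,-0.09,-0.07,0,0,-24],[1,-0.12,-0.135,-0.07,0,0,-36],[1,-0.16,-0.18,-0.07,0,0,-48]]' 60; python3 -c "
from h import *
go([505,-125,475],62.5)"
```

```text
t: 0.82
position: [352.1, -415.2, 474.3]
eef_rot: [-0.0, 0.975, -0.224, -0.0]
ft_force: [0.8, 1.1, 0.4]
grip_width: 85.4
t 0.82 pos [ 352.1 -415.2  474.3] yaw -25.8 tilt 0.05 F [0.83 1.11 0.43] T [ 0.03 -0.05 -0.03] grip 85.4
shift [ 0.0112 -0.3278 -0.0005] turn [ -0.1   0.  -88.3]
```

```bash
python3 -m jog '[[1,0.001,-0.04,0,0,0,-10.5],[1,0.003,-0.08,0,0,0,-21],[1,0.004,-0.12,0,0,0,-31.5],[1,0.006,-0.16,0,0,0,-42],[1,0.007,-0.2,0,0,0,-52.5]]'; python3 -c "
from h import *
go([505,-125,475],62.5)"
```

```text
t: 1.45
position: [445.9, -237.0, 474.4]
eef_rot: [-0.0, 0.972, 0.234, -0.0]
ft_force: [-0.3, -0.4, -0.5]
grip_width: 85.5
t 1.45 pos [ 445.9 -237.   474.4] yaw 27.0 tilt 0.04 F [-0.3  -0.4  -0.54] T [-0.03 -0.02  0.04] grip 85.5
shift [ 0.1035 -0.0729 -0.0006] turn [ -0.   -0.  -35.5]
```

```bash
python3 -m jog '[[1,0.03,-0.02,0,0,0,-10],[1,0.06,-0.04,0,0,0,-20],[1,0.09,-0.06,0,0,0,-30],[1,0.1035,-0.073,0,0,0,-35.5],[1,0.1035,-0.073,0,0,0,-35.5]]'; python3 - <<'E'
from h import *
go([505,-125,475],62.5)
for n in ('wrist','side'):
    d=env.snapshot(n); cv2.imwrite(f'pics/{n}1.png',d['color'][:,:,::-1])
E
```

```text
t: 2.08
position: [505.2, -123.6, 474.4]
eef_rot: [-0.001, 0.854, 0.52, 0.0]
ft_force: [-0.0, 0.1, 0.0]
grip_width: 85.5
t 2.08 pos [ 505.2 -123.6  474.4] yaw 62.6 tilt 0.07 F [-0.02  0.08  0.  ] T [ 0.01 -0.01 -0.01] grip 85.5
shift [-0.0014  0.0005 -0.0006] turn [-0.  -0.   0.1]
```

View pics/wrist1.png

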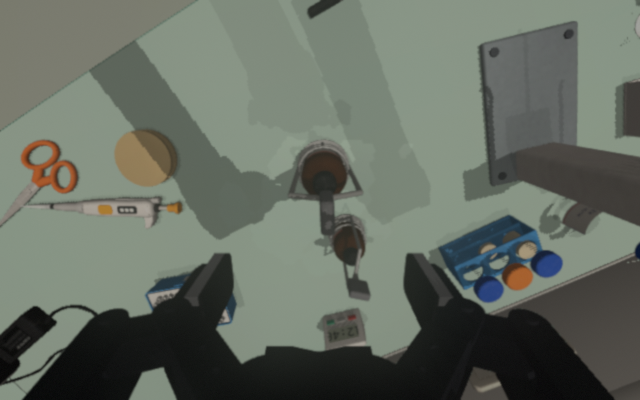

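View pics/side1.png

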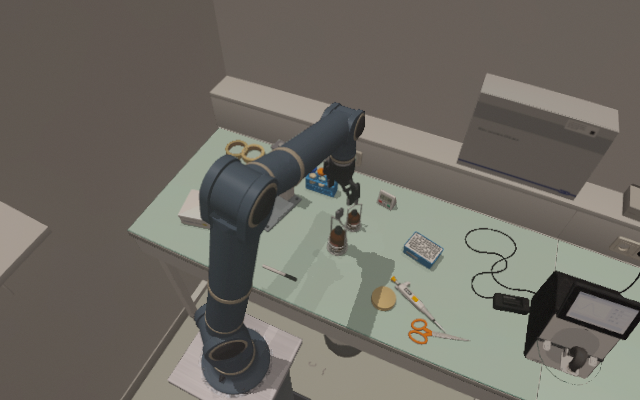

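The wrist view shows the target carrier at (325,185), its tab ending near (327,232), with the smaller one behind it at (350,255). I'll enlarge it.

```bash
python3 - <<'E'
import cv2
a=cv2.imread('pics/wrist1.png'); 
cv2.imwrite('pics/w1c.png',cv2.resize(a[135:305,275:395],None,fx=3.5*1.0,fy=3.5,interpolation=cv2.INTER_CUBIC))
b=cv2.imread('pics/side1.png')
cv2.imwrite('pics/s1c.png',cv2.resize(b[185:265,310:385],None,fx=7,fy=7,interpolation=cv2.INTER_CUBIC))
E
```

```text
(no output)
```

View pics/w1c.png

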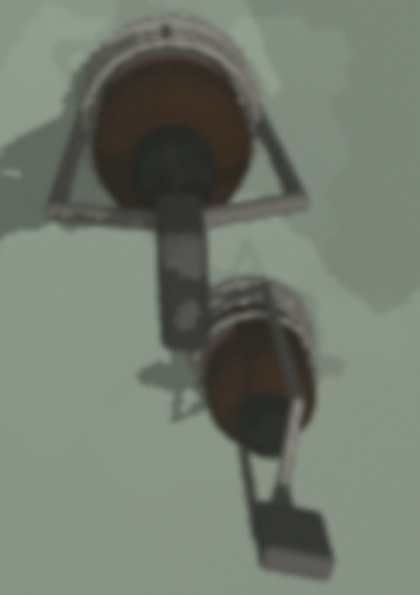

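View pics/s1c.png

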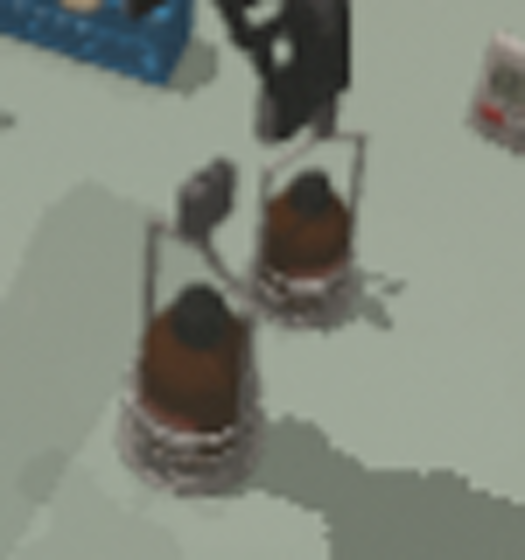

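```bash
python3 - <<'E'
from h import *
np.set_printoptions(precision=1,suppress=True)
d=env.snapshot('wrist')
C=lambda x,y:[275+(x+.5)/3.5-.5,135+(y+.5)/3.5-.5]
p=onz(d,[C(163,346),C(204,346),C(158,215),C(206,210)],221);print('tab',p,p.mean(0))
v=(p[0]+p[1]-p[2]-p[3]);print('tab x yaw',np.degrees(np.arctan2(v[1],v[0])))
b=onz(d,[C(47,212),C(306,205)],145);print('bail',b,b.mean(0)); v=b[1]-b[0];print(np.hypot(*v),np.degrees(np.arctan2(v[1],v[0])))
print('cap',onz(d,[C(175,170)],119))
# side camera: cross check, tab top and cap
s=env.snapshot('side')
S=lambda x,y:[310+(x+.5)/7-.5,185+(y+.5)/7-.5]
print('side cap',onz(s,[S(202,300)],119),'tab centre',onz(s,[S(207,198)],204))
E
```

```text
tab [[ 525.  -134.5  221. ]
 [ 529.5 -126.   221. ]
 [ 496.1 -120.7  221. ]
 [ 500.  -110.7  221. ]] [ 512.6 -123.   221. ]
tab x yaw -26.4784337531664
bail [[ 500.9 -160.4  145. ]
 [ 535.   -90.6  145. ]] [ 517.9 -125.5  145. ]Traceback (most recent call last):
  File "<stdin>", line 7, in <module>
TypeError: return arrays must be of ArrayType
```

```bash
python3 -c "
from h import *
go([515.5,-124.3,361],64)"
```

```text
t 2.23 pos [ 504.6 -126.2  474.3] yaw 62.3 tilt 0.05 F [-1.37 -0.35  0.04] T [-0.01  0.03 -0.  ] grip 84.7
shift [0.0069 0.0089 0.1133] turn [-0.   0.  -1.7]
```

```bash
python3 -m jog '[[1,0.006,0.009,0.01,0,0,-1.7],[1,0.006,0.009,0.04,0,0,-1.7],[1,0.006,0.009,0.07,0,0,-1.7],[1,0.006,0.009,0.095,0,0,-1.7],[1,0.006,0.009,0.095,0,0,-1.7]]'; python3 - <<'E'
from h import *
go([515.5,-124.3,361],64)
for n in ('wrist','side','top'):
    d=env.snapshot(n); cv2.imwrite(f'pics/{n}2.png',d['color'][:,:,::-1])
a=cv2.imread('pics/wrist2.png');b=cv2.imread('pics/side2.png')
cv2.imwrite('pics/m2.png',np.hstack([cv2.resize(a[100:400,170:470],(400,400)),cv2.resize(b[175:265,300:390],(400,400),interpolation=cv2.INTER_CUBIC)]))
E
```

```text
t: 2.85
position: [514.8, -125.9, 376.9]
eef_rot: [-0.002, 0.848, 0.53, -0.002]
ft_force: [0.9, 0.4, -0.3]
grip_width: 85.6
t 2.85 pos [ 514.8 -125.9  376.9] yaw 64.0 tilt 0.33 F [ 0.93  0.39 -0.29] T [ 0.04 -0.01 -0.05] grip 85.6
shift [0.0018 0.0001 0.0159] turn [-0.3  0.1 -0. ]
```

View pics/m2.png

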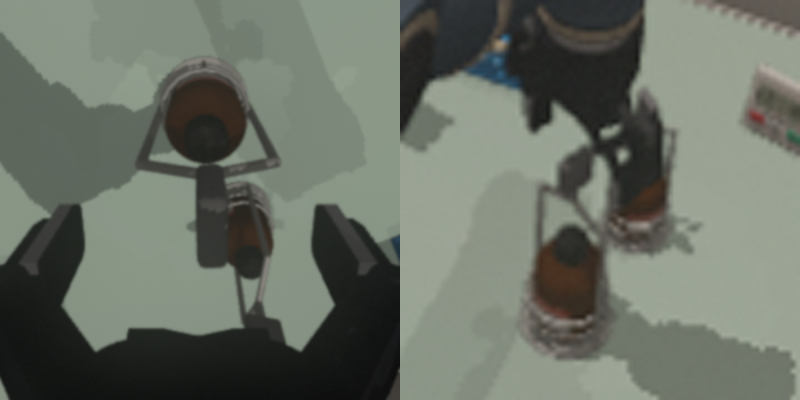

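```bash
python3 - <<'E'
from h import *
np.set_printoptions(precision=1,suppress=True)
d=env.snapshot('wrist'); a=d['color'][:,:,::-1]
cv2.imwrite('pics/w3c.png',cv2.resize(a[205:315,265:395],None,fx=5,fy=5,interpolation=cv2.INTER_CUBIC))
go([515.5,-124.3,361],64)
E
```

```text
t 3.05 pos [ 515.8 -125.3  380.3] yaw 64.0 tilt 0.08 F [0.1 0.  0.8] T [ 0.  -0.1 -0. ] grip 85.3
shift [ 0. -0.  0.] turn [ 0.1 -0.   0. ]
```

View pics/w3c.png

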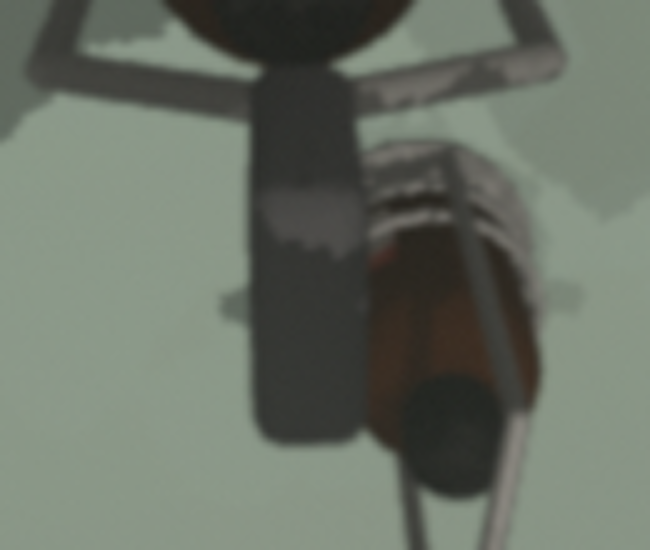

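```bash
python3 - <<'E'
from h import *
np.set_printoptions(precision=1,suppress=True)
d=env.snapshot('wrist')
C=lambda x,y:[265+(x+.5)/5-.5,205+(y+.5)/5-.5]
p=onz(d,[C(252,442),C(366,442),C(251,188),C(360,188)],221);m=p.mean(0);print('tab',p,m)
v=(p[0]+p[1]-p[2]-p[3])/2;print('len',np.hypot(v[0],v[1]),'yaw',np.degrees(np.arctan2(v[1],v[0])))
v=(p[1]+p[3]-p[2]-p[0])/2;print('wid',np.hypot(v[0],v[1]))
b=onz(d,[C(30,72),C(560,58)],145); v=b[1]-b[0]; print('bail',b.mean(0),np.hypot(v[0],v[1]),np.degrees(np.arctan2(v[1],v[0])))
go([m[0],m[1],361],64.)
E
```

```text
tab [[ 526.2 -132.7  221. ]
 [ 531.3 -122.3  221. ]
 [ 500.6 -120.2  221. ]
 [ 505.2 -110.9  221. ]] [ 515.8 -121.5  221. ]
len 28.473212408143027 yaw -24.781153739438967
wid 10.981185146760165
bail [ 518.7 -122.9  145. ] 78.32020682841267 65.66584471566303
t 3.10 pos [ 515.7 -125.2  380.4] yaw 64.0 tilt 0.08 F [0.1 0.5 0.1] T [-0.  0. -0.] grip 85.6
shift [ 0. -0.  0.] turn [0.1 0.  0. ]
```

```bash
sed -i "s/print('shift',np.round(sh,4),'turn',np.round(rv,1))/print('shift',['%.4f'%x for x in sh],'turn',['%.1f'%x for x in rv])/" h.py; python3 -m jog '[[1,0.0034,-0.0002,0.005,0,0,-1.4],[1,0.0034,-0.0002,0.013,0,0,-1.4],[1,0.0034,-0.0002,0.0195,0,0,-1.4],[1,0.0034,-0.0002,0.0195,0,0,-1.4],[1,0.0034,-0.0002,0.0195,0,0,-1.4]]'; python3 - <<'E'
from h import *
go([517,-122,361],65.4)
E
```

```text
t: 3.72
position: [517.2, -122.1, 360.9]
eef_rot: [0.001, 0.841, 0.54, 0.0]
ft_force: [-0.1, -0.5, 0.6]
grip_width: 85.3
t 3.73 pos [ 517.2 -122.1  360.9] yaw 65.4 tilt 0.08 F [-0.06 -0.52  0.63] T [-0.   -0.04 -0.01] grip 85.3
shift ['0.0000', '-0.0002', '-0.0001'] turn ['0.1', '-0.0', '0.0']
```

```bash
python3 -m jog '[[0.6,0,0,0,0,0,0],[0.35,0,0,0,0,0,0],[0.2,0,0,0,0,0,0],[0.1,0,0,0,0,0,0],[0,0,0,0,0,0,0]]' 50; python3 -m jog '[[0,0,0,0,0,0,0],[0,0,0,0,0,0,0],[0,0,0,0,0,0,0],[0,0,0,-0.003,0,0,0],[0,0,0,-0.006,0,0,0]]'; python3 - <<'E'
from h import *
go([517,-122,361],65.4)
d=env.snapshot('wrist'); cv2.imwrite('pics/w4.png',d['color'][100:400,120:520,::-1])
E
```

```text
t: 4.35
position: [517.3, -122.0, 361.0]
eef_rot: [0.001, 0.841, 0.54, 0.001]
ft_force: [0.6, -0.7, 0.6]
grip_width: 11.5
t: 4.97
position: [516.9, -122.1, 366.6]
eef_rot: [0.0, 0.841, 0.54, 0.0]
ft_force: [0.0, 0.8, -3.8]
grip_width: 11.5
t 4.97 pos [ 516.9 -122.1  366.6] yaw 65.4 tilt 0.03 F [ 0.03  0.8  -3.85] T [-0.01  0.01 -0.02] grip 11.5
shift ['0.0001', '0.0000', '0.0056'] turn ['0.0', '0.0', '0.0']
```

View pics/w4.png

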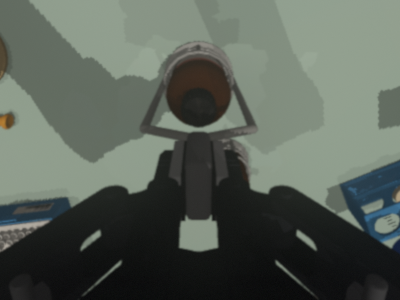

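Gripped and lifted; the force reading shows the load. Next I'll raise it and carry it to a point in front of the hook.

```bash
python3 -m jog '[[0,0,0,-0.015,0,0,0],[0,0,0,-0.04,0,0,0],[0,0,0,-0.065,0,0,0],[0,0,0,-0.09,0,0,0],[0,0,0,-0.095,0,0,0]]'; python3 - <<'E'
from h import *
go([467.3,205.4,463],76.7)
E
```

```text
t: 5.65
position: [517.4, -121.7, 464.6]
eef_rot: [0.002, 0.841, 0.54, 0.002]
ft_force: [-0.5, 0.5, -3.8]
grip_width: 11.2
t 5.65 pos [ 517.4 -121.7  464.6] yaw 65.4 tilt 0.35 F [-0.48  0.48 -3.75] T [0.09 0.02 0.03] grip 11.2
shift ['0.2766', '-0.1816', '0.0007'] turn ['0.4', '-0.0', '-11.3']
```

```bash
python3 -m jog '[[0,0.02,-0.013,0,0,0,-1],[0,0.06,-0.039,0,0,0,-3],[0,0.1,-0.066,0,0,0,-5],[0,0.14,-0.092,0,0,0,-7],[0,0.18,-0.118,0,0,0,-9]]'; python3 - <<'E'
from h import *
go([467.3,205.4,463],76.7)
E
```

```text
t: 6.28
position: [483.6, 93.5, 463.3]
eef_rot: [0.002, 0.796, 0.606, 0.001]
ft_force: [0.3, 0.5, -3.9]
grip_width: 11.5
t 6.28 pos [483.6  93.5 463.3] yaw 74.6 tilt 0.28 F [ 0.32  0.5  -3.91] T [ 0.04 -0.04  0.03] grip 11.5
shift ['0.1035', '-0.0455', '0.0000'] turn ['0.3', '0.0', '-2.1']
```

```bash
python3 -m jog '[[0,0.035,-0.015,0,0.2,0,-1],[0,0.07,-0.03,0,0.3,0,-2.1],[0,0.095,-0.042,0,0.3,0,-2.1],[0,0.1035,-0.0455,0,0.3,0,-2.1],[0,0.1035,-0.0455,0,0.3,0,-2.1]]'; python3 - <<'E'
from h import *
go([467.3,205.4,463],76.7)
for n in ('wrist','side','top'):
    d=env.snapshot(n); cv2.imwrite(f'pics/{n}5.png',d['color'][:,:,::-1])
E
```

```text
t: 6.9
position: [466.9, 205.6, 462.5]
eef_rot: [0.0, 0.784, 0.621, -0.001]
ft_force: [0.2, -0.2, -2.5]
grip_width: 11.1
t 6.90 pos [466.9 205.6 462.5] yaw 76.7 tilt 0.12 F [ 0.16 -0.17 -2.54] T [-0.05 -0.   -0.04] grip 11.1
shift ['-0.0001', '0.0004', '-0.0005'] turn ['-0.1', '0.1', '0.0']
```

View pics/wrist5.png

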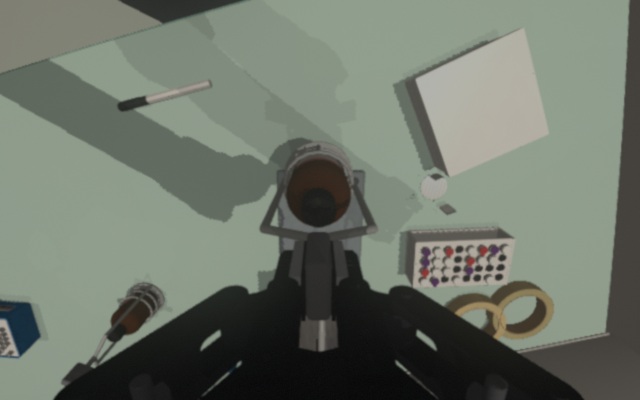

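View pics/side5.png

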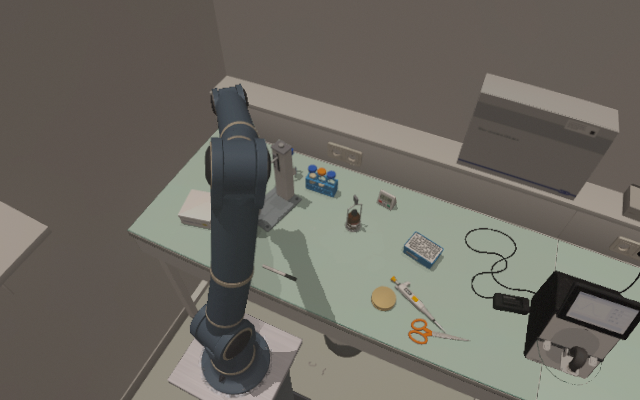

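View pics/top5.png

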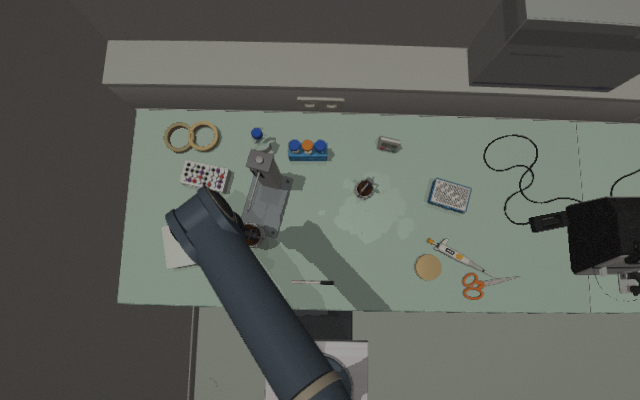

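```bash
python3 - <<'E'
from h import *
np.set_printoptions(precision=1,suppress=True)
t=env.snapshot('top'); s=env.snapshot('side')
B=lambda x,y:[230+(x+.5)/5-.5,135+(y+.5)/5-.5]; S=lambda x,y:[230+(x+.5)/4.7-.5,130+(y+.5)/4.7-.5]
def tri(a,b):
    o1,r1=rays(t,[a]);o2,r2=rays(s,[b]); A=np.c_[r1[0],-r2[0]]; k=np.linalg.lstsq(A,o2-o1,rcond=None)[0]
    p,q=o1+k[0]*r1[0],o2+k[1]*r2[0]; return (p+q)/2,np.linalg.norm(p-q)
print('tip',tri(B(86,381),S(127,210))); print('knob',tri(B(148,122),S(240,68)))
print('f1',tri(B(43,462),S(68,402)),onz(s,[S(68,402)],10)); print('f2',tri(B(233,515),S(178,476)),onz(s,[S(178,476)],10))
for yaw in (-12.5,-13.3,-14):
  c,sn=np.cos(np.radians(yaw)),np.sin(np.radians(yaw)); Rz=np.array([[c,-sn],[sn,c]])
  n=np.array([540.3,188.2])
  pts=[(-18,0,254),(95,0,242),(-60,65,10),(-60,-65,10),(145,-65,10),(118,0,288),(95,30,278),(95,-30,278),(141,30,278),(141,-30,278)]
  P=np.array([np.r_[n+Rz@np.array(p[:2]),p[2]] for p in pts])
  print(yaw); print(((proj(t,P)-[230,135]+.5)*5-.5).round(0).tolist()); print(((proj(s,P)-[230,130]+.5)*4.7-.5).round(0).tolist())
E
```

```text
tip (array([524.7, 193.6, 243. ]), np.float64(0.49087711052458843))
knob (array([653.2, 162.1, 288.3]), np.float64(3.059889386626729))
f1 (array([499.2, 265.9,  -0.1]), np.float64(0.2954593412651855)) [[493.1 260.8  10. ]]
f2 (array([467. , 140.6,   9.5]), np.float64(3.084184318127744)) [[466.1 141.8  10. ]]
-12.5
[[85.0, 382.0], [146.0, 182.0], [41.0, 466.0], [235.0, 515.0], [316.0, 212.0], [145.0, 119.0], [80.0, 152.0], [192.0, 180.0], [104.0, 69.0], [215.0, 96.0]]
[[125.0, 202.0], [227.0, 127.0], [66.0, 398.0], [183.0, 476.0], [342.0, 319.0], [243.0, 66.0], [194.0, 76.0], [254.0, 109.0], [233.0, 43.0], [293.0, 75.0]]
-13.3
[[85.0, 382.0], [149.0, 182.0], [40.0, 465.0], [234.0, 516.0], [318.0, 215.0], [148.0, 120.0], [83.0, 152.0], [194.0, 181.0], [108.0, 69.0], [218.0, 98.0]]
[[125.0, 202.0], [228.0, 127.0], [66.0, 397.0], [182.0, 476.0], [344.0, 321.0], [244.0, 67.0], [195.0, 76.0], [255.0, 111.0], [236.0, 44.0], [295.0, 77.0]]
-14
[[84.0, 382.0], [151.0, 183.0], [40.0, 463.0], [232.0, 517.0], [321.0, 216.0], [150.0, 121.0], [85.0, 152.0], [196.0, 182.0], [111.0, 70.0], [221.0, 99.0]]
[[125.0, 202.0], [230.0, 128.0], [66.0, 396.0], [181.0, 477.0], [345.0, 323.0], [246.0, 68.0], [197.0, 77.0], [256.0, 112.0], [238.0, 44.0], [297.0, 78.0]]
```

```bash
python3 - <<'E'
import cv2
a=cv2.imread('pics/wrist5.png'); cv2.imwrite('pics/w5c.png',cv2.resize(a[130:270,250:390],None,fx=4.2,fy=4.2,interpolation=cv2.INTER_CUBIC))
E
```

```text
(no output)
```

View pics/w5c.png

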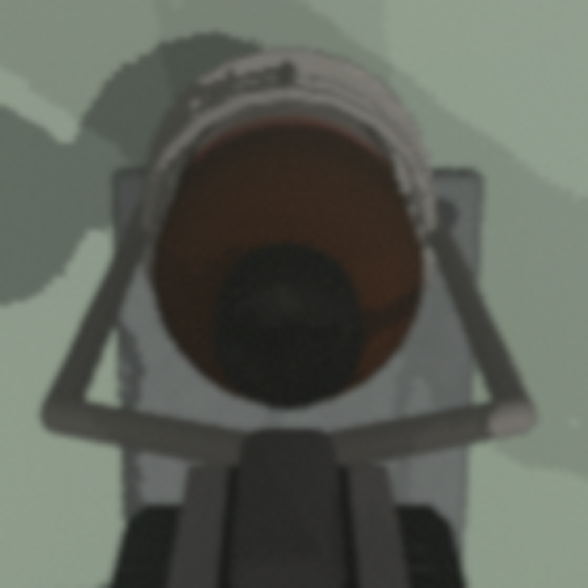

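```bash
python3 - <<'E'
from h import *
np.set_printoptions(precision=1,suppress=True)
d=env.snapshot('wrist'); C=lambda x,y:[250+(x+.5)/4.2-.5,130+(y+.5)/4.2-.5]
go([467.3,205.4,463],76.7); tcp=env.read_state()['position']
a=np.radians(76.7); X=np.array([np.cos(a),np.sin(a)]); Y=np.array([X[1],-X[0]])
def rel(p,o): return (p[:2]-o[:2])@X,(p[:2]-o[:2])@Y
b=onz(d,[C(48,414),C(532,414)],246.5); m=b.mean(0); v=b[1]-b[0]
print('bail',m,np.hypot(v[0],v[1]),np.degrees(np.arctan2(v[1],v[0])),'rel tcp tool x,y',rel(m,tcp))
f=onz(d,[C(113,171),C(484,171)],10); m=f.mean(0); v=f[1]-f[0]
print('foot front',f,m,np.hypot(v[0],v[1]),np.degrees(np.arctan2(v[1],v[0])), 'notch',m[:2]+60*Y)
print('cap',rel(onz(d,[C(287,318)],221)[0],tcp))
n=np.array([539.8,188]); print('notch rel tcp',rel(n,tcp))
E
```

```text
t 7.20 pos [467.6 204.4 462.9] yaw 76.6 tilt 0.07 F [-0.5  0.5 -3.5] T [ 0.   0.1 -0. ] grip 11.2
shift ['0.0009', '-0.0006', '-0.0001'] turn ['-0.0', '0.1', '-0.1']
bail [468.9 203.7 246.5] 78.15198176041297 76.6079746622035 rel tcp tool x,y (np.float64(-0.43731630043026876), np.float64(1.3760183614454646))
foot front [[466.2 141.6  10. ]
 [495.9 266.1  10. ]] [481.  203.9  10. ] 127.9535162556833 76.5920443098915 notch [539.4 190. ]
cap (np.float64(-0.9425221320097216), np.float64(-6.207163233581109))
notch rel tcp (np.float64(0.6354440088492286), np.float64(73.99496141745499))
```

```bash
python3 -m jog '[[0,0.0015,0.01,0,0,0,0],[0,0.0015,0.022,0,0,0,0],[0,0.0015,0.034,0,0,0,0],[0,0.0015,0.044,0,0,0,0],[0,0.0015,0.05,0,0,0,0]]'; python3 - <<'E'
from h import *
go([538.2,188.6,463],76.7)
for n in ('wrist','side','top'):
    d=env.snapshot(n); cv2.imwrite(f'pics/{n}6.png',d['color'][:,:,::-1])
a=cv2.imread('pics/wrist6.png');b=cv2.imread('pics/side6.png');c=cv2.imread('pics/top6.png')
cv2.imwrite('pics/m6.png',np.hstack([cv2.resize(a[100:350,200:450],(400,400)),cv2.resize(c[140:260,200:320],(400,400),interpolation=cv2.INTER_CUBIC)]))
E
```

```text
t: 7.82
position: [517.5, 193.9, 462.7]
eef_rot: [-0.0, 0.785, 0.619, -0.001]
ft_force: [-0.0, -0.4, -4.1]
grip_width: 11.4
t 7.83 pos [517.5 193.9 462.7] yaw 76.5 tilt 0.08 F [-0.02 -0.35 -4.09] T [ 0.04  0.05 -0.06] grip 11.4
shift ['-0.0003', '0.0214', '-0.0004'] turn ['-0.0', '0.1', '-0.2']
```

View pics/m6.png

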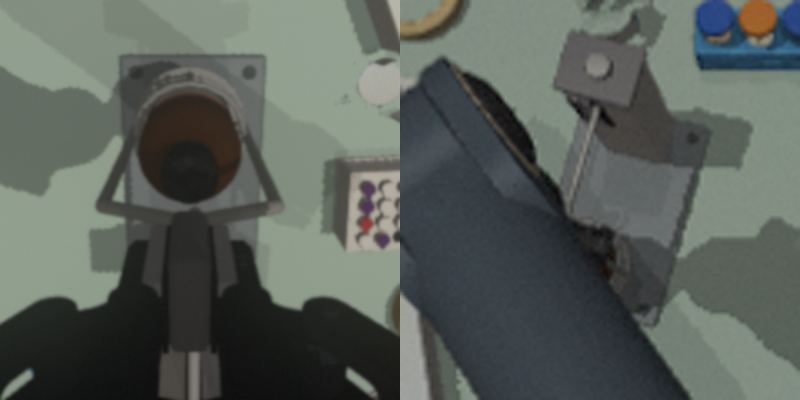

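```bash
python3 - <<'E'
import cv2
a=cv2.imread('pics/wrist6.png'); cv2.imwrite('pics/w6c.png',cv2.resize(a[200:350,270:370],None,fx=4,fy=4,interpolation=cv2.INTER_CUBIC))
E
```

```text
(no output)
```

View pics/w6c.png

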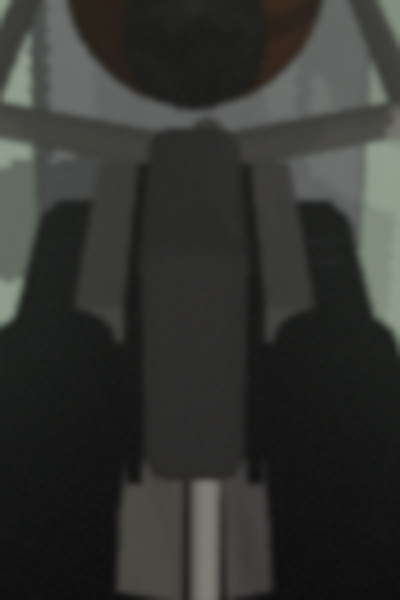

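```bash
python3 - <<'E'
from h import *
d=env.snapshot('wrist'); C=lambda x,y:[270+(x+.5)/4-.5,200+(y+.5)/4-.5]
tcp=env.read_state()['position']; a=np.radians(76.6); X=np.array([np.cos(a),np.sin(a)]); Y=np.array([X[1],-X[0]])
for n,p,z in (('tip',C(207,122),254),('rod',C(205,540),245),('tab far top end',C(195,472),283),('tab near bottom',C(193,135),247)):
    q=onz(d,[p],z)[0]; print(n,q.round(1),((q[:2]-tcp[:2])@X).round(1),((q[:2]-tcp[:2])@Y).round(1))
go([538.2,188.6,463],76.7)
E
```

```text
tip [516.3 195.9 254. ] 1.4 -0.4
rod [606.3 174.5 245. ] 1.4 92.1
tab far top end [559.6 183.6 283. ] -0.5 44.6
tab near bottom [521.1 192.4 247. ] -0.9 5.1
t 8.03 pos [516.4 194.5 462.8] yaw 76.6 tilt 0.09 F [-0.17  0.88 -4.17] T [-0.01  0.01 -0.07] grip 11.1
shift ['-0.0006', '0.0226', '-0.0002'] turn ['-0.1', '0.1', '-0.1']
```

```bash
python3 -m jog '[[0,0.0018,0.006,0,0,0,0],[0,0.0018,0.013,0,0,0,0],[0,0.0018,0.018,0,0,0,0],[0,0.0018,0.021,0,0,0,0],[0,0.0018,0.021,0,0,0,0]]'; python3 - <<'E'
from h import *
go([538.2,188.6,440],76.7)
d=env.snapshot('wrist'); a=d['color'][:,:,::-1]; cv2.imwrite('pics/w7c.png',cv2.resize(a[180:350,270:370],None,fx=3.5,fy=3.5,interpolation=cv2.INTER_CUBIC))
E
```

```text
t: 8.65
position: [537.5, 191.2, 462.7]
eef_rot: [-0.0, 0.785, 0.62, -0.001]
ft_force: [0.1, -0.2, -3.3]
grip_width: 11.5
t 8.65 pos [537.5 191.2 462.7] yaw 76.6 tilt 0.10 F [ 0.1  -0.23 -3.33] T [0.02 0.02 0.04] grip 11.5
shift ['-0.0023', '0.0013', '0.0227'] turn ['-0.1', '0.1', '-0.1']
```

View pics/w7c.png

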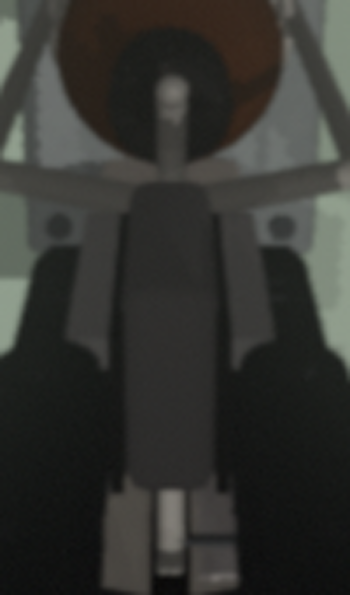

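```bash
python3 - <<'E'
from h import *
d=env.snapshot('wrist'); C=lambda x,y:[270+(x+.5)/3.5-.5,180+(y+.5)/3.5-.5]
P=[]
for i in range(1): s=env.read_state()
tcp=s['position']; a=np.radians(76.6); X=np.array([np.cos(a),np.sin(a)]); Y=np.array([X[1],-X[0]])
for n,p,z in (('tip',C(172,92),254),('rod',C(171,520),245),('bailL',C(-10,175),262.7),('bailL',C(350,175),262.7),('peak?',C(170,185),267.5)):
    q=onz(d,[p],z)[0]; print(n,q.round(1),((q[:2]-tcp[:2])@X).round(1),((q[:2]-tcp[:2])@Y).round(1))
go([538.2,188.6,440],76.7)
E
```

```text
tip [520.1 195.2 254. ] -0.2 -17.4
rod [620.3 171.3 245. ] -0.3 85.6
bailL [524.9 161.  262.7] -32.4 -4.9
bailL [539.6 223.  262.7] 31.3 -4.9
peak? [532.  192.1 267.5] -0.6 -5.1
t 8.75 pos [537.1 191.4 462.7] yaw 76.6 tilt 0.10 F [-0.3   0.2  -4.64] T [ 0.04  0.   -0.04] grip 11.6
shift ['-0.0025', '0.0017', '0.0228'] turn ['-0.1', '0.1', '-0.1']
```

Aligned: the tip centre is 17.4 mm in front of the TCP, so the notch is within 1 mm of the bail. Next I'll lower to just above contact.

```bash
python3 -m jog '[[0,0,0,0.004,0,0,0],[0,0,0,0.010,0,0,0],[0,0,0,0.015,0,0,0],[0,0,0,0.019,0,0,0],[0,0,0,0.021,0,0,0]]'; python3 -c "
from h import *
go([538.2,188.6,440],76.7)"; python3 -m jog '[[0,0,0,0.001,0,0,0],[0,0,0,0.002,0,0,0],[0,0,0,0.003,0,0,0],[0,0,0,0.004,0,0,0],[0,0,0,0.005,0,0,0]]'; python3 -c "
from h import *
go([538.2,188.6,435],76.7)"
```

```text
t: 9.38
position: [537.1, 191.4, 441.3]
eef_rot: [-0.0, 0.785, 0.62, -0.001]
ft_force: [-0.1, -0.8, -3.2]
grip_width: 11.5
t 9.38 pos [537.1 191.4 441.3] yaw 76.6 tilt 0.13 F [-0.15 -0.79 -3.21] T [-0.01 -0.05  0.06] grip 11.5
shift ['-0.0024', '0.0018', '0.0013'] turn ['-0.1', '0.1', '-0.1']
t: 10.0
position: [537.1, 191.3, 436.4]
eef_rot: [-0.0, 0.785, 0.62, -0.001]
ft_force: [0.5, -1.0, -2.3]
grip_width: 11.2
t 10.00 pos [537.1 191.3 436.4] yaw 76.6 tilt 0.12 F [ 0.45 -1.   -2.26] T [-0.    0.01 -0.01] grip 11.2
shift ['-0.0024', '0.0017', '0.0014'] turn ['-0.1', '0.1', '-0.1']
```

```bash
cat >> h.py <<'E'
def mean(n):
    F=[];Tq=[];P=[]
    for i in range(n):
        env.snapshot('top'); s=env.read_state(); F.append(s['ft_force']);P.append(s['position']);Tq.append(s['ft_torque'])
    F=np.array(F);print('t %.2f'%s['t'],'F',F.mean(0).round(2),'sd',F.std(0).round(2),'se %.2f'%(F[:,2].std()/n**.5),'T',np.mean(Tq,0).round(3),'P',np.mean(P,0).round(2))
E
python3 -m jog '[[0,0,0,0.001,0,0,0],[0,0,0,0.002,0,0,0],[0,0,0,0.003,0,0,0],[0,0,0,0.004,0,0,0],[0,0,0,0.005,0,0,0]]'; python3 -m jog '[[0,0,0,0.001,0,0,0],[0,0,0,0.002,0,0,0],[0,0,0,0.003,0,0,0],[0,0,0,0.004,0,0,0],[0,0,0,0.005,0,0,0]]'; python3 -c "
from h import *
mean(12)"
```

```text
t: 10.62
position: [537.1, 191.4, 431.4]
eef_rot: [-0.0, 0.785, 0.62, -0.001]
ft_force: [0.2, -0.5, -1.9]
grip_width: 11.3
t: 11.25
position: [537.1, 191.4, 426.4]
eef_rot: [-0.0, 0.785, 0.62, -0.001]
ft_force: [-0.0, -0.6, -2.0]
grip_width: 11.3
t 11.85 F [ 0.37  0.07 -1.79] sd [0.36 0.29 0.37] se 0.11 T [ 0.002 -0.03   0.   ] P [537.1  191.39 426.4 ]
```

```bash
python3 -m jog '[[0,0,0,0.001,0,0,0],[0,0,0,0.002,0,0,0],[0,0,0,0.003,0,0,0],[0,0,0,0.004,0,0,0],[0,0,0,0.005,0,0,0]]'; python3 -m jog '[[0,0,0,0.001,0,0,0],[0,0,0,0.002,0,0,0],[0,0,0,0.003,0,0,0],[0,0,0,0.004,0,0,0],[0,0,0,0.004,0,0,0]]'; python3 - <<'E'
from h import *
mean(14)
d=env.snapshot('wrist'); a=d['color'][:,:,::-1]; cv2.imwrite('pics/w8c.png',cv2.resize(a[180:350,270:370],None,fx=3.5,fy=3.5,interpolation=cv2.INTER_CUBIC))
for n in('side','top'): cv2.imwrite(f'pics/{n}8.png',env.snapshot(n)['color'][:,:,::-1])
E
```

```text
t: 12.48
position: [537.1, 191.4, 421.4]
eef_rot: [-0.0, 0.785, 0.62, -0.001]
ft_force: [-1.6, -0.6, -1.1]
grip_width: 11.2
t: 13.1
position: [537.1, 191.4, 417.4]
eef_rot: [-0.0, 0.785, 0.62, -0.001]
ft_force: [0.1, 0.4, -0.7]
grip_width: 11.1
t 13.80 F [-0.24 -0.22 -0.23] sd [0.71 0.4  0.66] se 0.18 T [-0.031  0.007 -0.006] P [537.11 191.41 417.44]
```

View pics/w8c.png

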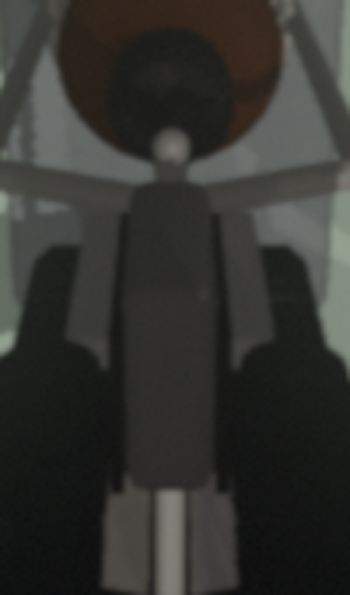

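View pics/side8.png

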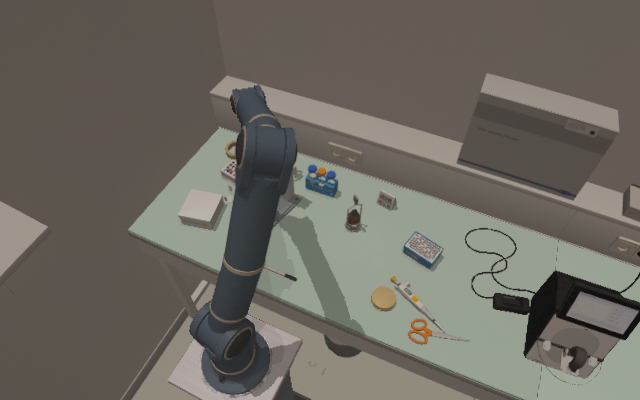

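```bash
python3 - <<'E'
from h import *
d=env.snapshot('wrist'); a=d['color'][:,:,::-1]
cv2.imwrite('pics/w9c.png',cv2.resize(a[195:245,285:350],None,fx=10,fy=10,interpolation=cv2.INTER_CUBIC))
tcp=env.read_state()['position']; an=np.radians(76.6); X=np.array([np.cos(an),np.sin(an)]); Y=np.array([X[1],-X[0]])
for z in (230,233,236,239,242,245):
    for yy in (-17.4,-15,-20):
        P=np.r_[tcp[:2]+yy*Y-.2*X,z]; print(z,yy,((proj(d,P)[0]-[285,195]+.5)*10-.5).round(0),end='  ')
    print()
# same for earlier picture w7: tcp 537.3,191.3,462.7, tip 254 -> at crop (172,92)/3.5 => row
E
```

```text
230 -17.4 [342. 239.]  230 -15 [342. 279.]  230 -20 [342. 196.]  
233 -17.4 [342. 259.]  233 -15 [342. 299.]  233 -20 [342. 215.]  
236 -17.4 [342. 280.]  236 -15 [342. 320.]  236 -20 [342. 235.]  
239 -17.4 [342. 301.]  239 -15 [342. 342.]  239 -20 [342. 256.]  
242 -17.4 [342. 323.]  242 -15 [342. 365.]  242 -20 [342. 277.]  
245 -17.4 [342. 346.]  245 -15 [342. 388.]  245 -20 [342. 300.]
```

View pics/w9c.png

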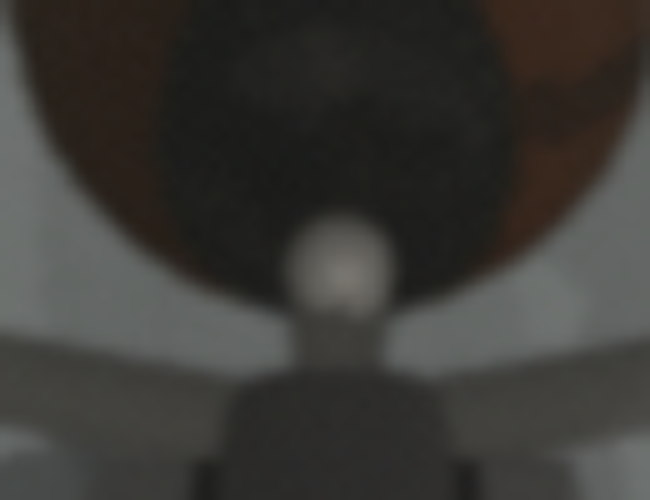

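```bash
python3 -c "
from h import *
mean(30)"
```

```text
t 15.50 F [ 0.03 -0.09 -0.41] sd [0.48 0.52 0.52] se 0.10 T [-0.006  0.001  0.001] P [537.11 191.4  417.4 ]
```

```bash
python3 -m jog '[[0,0,0,0.0004,0,0,0],[0,0,0,0.0008,0,0,0],[0,0,0,0.0012,0,0,0],[0,0,0,0.0016,0,0,0],[0,0,0,0.002,0,0,0]]';python3 -c "
from h import *
mean(40)"
```

```text
t: 16.12
position: [537.1, 191.4, 415.4]
eef_rot: [-0.0, 0.785, 0.62, -0.001]
ft_force: [-0.1, -0.2, 0.0]
grip_width: 11.5
t 18.12 F [-0.09 -0.12 -0.14] sd [0.56 0.46 0.41] se 0.07 T [-0.01  -0.003  0.003] P [537.1  191.39 415.4 ]
```

```bash
python3 -m jog '[[0,0,0,0.0002,0,0,0],[0,0,0,0.0004,0,0,0],[0,0,0,0.0006,0,0,0],[0,0,0,0.0006,0,0,0],[0,0,0,0.0006,0,0,0]]' 20;python3 - <<'E'
from h import *
mean(25)
E
python3 -m jog '[[0.17,0,0,0,0,0,0],[0.2,0,0,0,0,0,0],[0.22,0,0,0,0,0,0],[0.24,0,0,0,0,0,0],[0.26,0,0,0,0,0,0]]'; python3 - <<'E'
from h import *
mean(10)
d=env.snapshot('wrist'); a=d['color'][:,:,::-1]; cv2.imwrite('pics/w10.png',cv2.resize(a[150:350,220:420],None,fx=3,fy=3,interpolation=cv2.INTER_CUBIC))
E
```

```text
t: 18.75
position: [537.1, 191.4, 414.8]
eef_rot: [-0.0, 0.785, 0.62, -0.001]
ft_force: [-0.4, 0.3, 0.5]
grip_width: 11.3
t 20.00 F [ 0.12 -0.13  0.1 ] sd [0.54 0.34 0.52] se 0.10 T [-0.014  0.005  0.012] P [537.1 191.4 414.8]
t: 20.62
position: [537.1, 191.4, 414.8]
eef_rot: [-0.0, 0.785, 0.62, -0.001]
ft_force: [0.4, -0.1, 0.4]
grip_width: 22.3
t 21.12 F [-0.15 -0.39 -0.01] sd [0.48 0.72 0.38] se 0.12 T [-0.007 -0.005 -0.003] P [537.1  191.4  414.81]
```

View pics/w10.png

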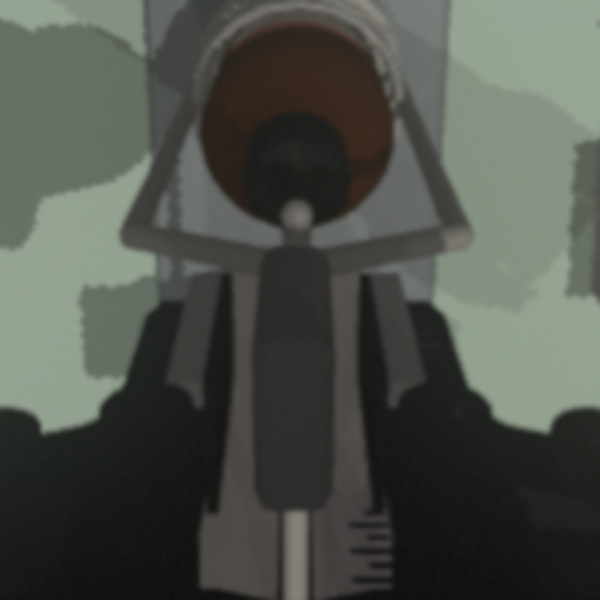

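Released: the fingers are open 22 mm, the tab is clear on both sides, and the hook hasn't moved. I'll open a little more and withdraw straight up.

```bash
python3 -m jog '[[0.35,0,0,0,0,0,0],[0.45,0,0,0,0,0,0],[0.45,0,0,-0.008,0,0,0],[0.45,0,0,-0.025,0,0,0],[0.45,0,0,-0.045,0,0,0]]'; python3 -m jog '[[0.45,0,0,-0.03,0,0,0],[0.45,0,0,-0.06,0,0,0],[0.45,0,0,-0.085,0,0,0],[0.45,0,0,-0.1,0,0,0],[0.45,0,0,-0.1,0,0,0]]'; python3 - <<'E'
from h import *
mean(6)
d=env.snapshot('wrist'); a=d['color'][:,:,::-1]; cv2.imwrite('pics/w11.png',a)
env.snapshot('top');env.snapshot('top');env.snapshot('top')
b=env.snapshot('wrist')['color'][:,:,::-1]; print('frame diff',np.abs(a.astype(int)-b).mean(),(np.abs(a.astype(int)-b).max(2)>40).sum())
E
```

```text
t: 21.8
position: [537.2, 191.6, 461.4]
eef_rot: [-0.0, 0.785, 0.62, -0.0]
ft_force: [0.2, -0.7, 0.0]
grip_width: 38.2
t: 22.42
position: [537.1, 191.9, 562.7]
eef_rot: [0.0, 0.785, 0.62, 0.001]
ft_force: [0.2, -0.3, 0.2]
grip_width: 38.3
t 22.73 F [ 0.19  0.08 -0.16] sd [0.35 0.45 0.5 ] se 0.20 T [-0.017  0.014  0.009] P [537.2  191.46 560.56]
frame diff 1.232921875 31
```

View pics/w11.png

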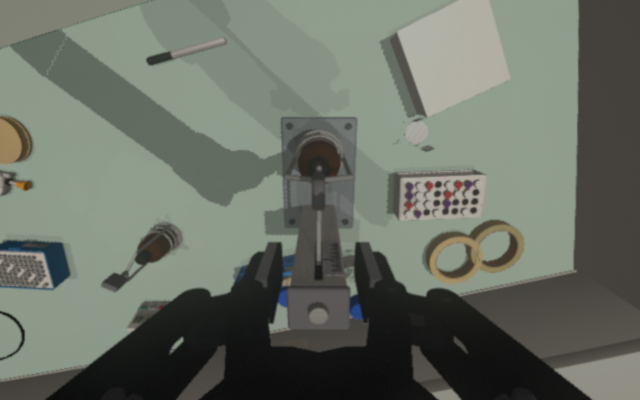

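```bash
python3 -m jog '[[0.45,-0.05,0.01,0,0,0,0],[0.45,-0.1,0.02,0,0,0,0],[0.45,-0.15,0.03,0,0,0,0],[0.45,-0.2,0.04,0,0,0,0],[0.45,-0.25,0.05,0,0,0,0]]'; python3 -m jog '[[0.45,-0.04,0.01,0,0,0,0],[0.45,-0.08,0.02,0,0,0,0],[0.45,-0.1,0.02,0,0,0,0],[0.45,-0.1,0.02,0,0,0,0],[0.45,-0.1,0.02,0,0,0,0]]'; python3 - <<'E'
from h import *
a=env.snapshot('side')['color'][:,:,::-1]; t=env.snapshot('top')['color'][:,:,::-1]
for i in range(5): env.snapshot('top')
b=env.snapshot('side')['color'][:,:,::-1]; D=np.abs(a.astype(int)-b).max(2); print((D[130:260,200:320]>30).sum())
cv2.imwrite('pics/s12.png',np.hstack([cv2.resize(b[130:250,220:340],(480,480),interpolation=cv2.INTER_CUBIC)])); cv2.imwrite('pics/t12.png',t)
E
```

```text
t: 23.6
position: [527.6, -64.7, 561.5]
eef_rot: [0.0, 0.785, 0.62, -0.001]
ft_force: [1.0, -0.9, -0.5]
grip_width: 38.5
t: 24.22
position: [524.1, -165.2, 561.7]
eef_rot: [-0.0, 0.784, 0.621, -0.0]
ft_force: [0.4, -0.3, 0.6]
grip_width: 38.5
0
```

View pics/s12.png

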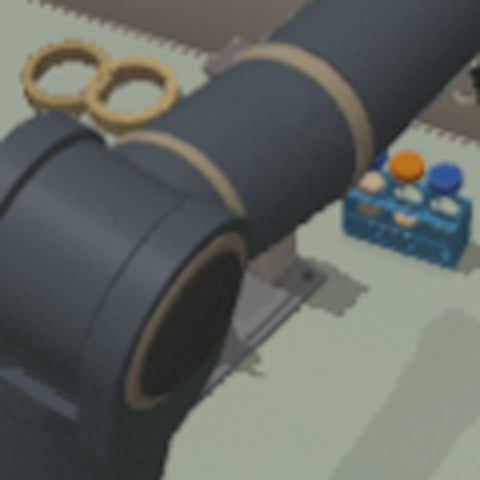

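View pics/t12.png

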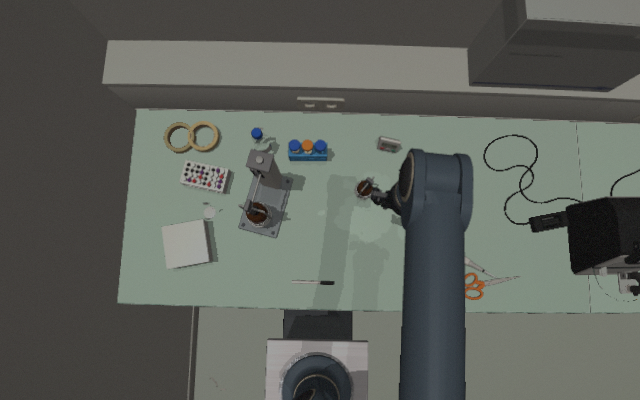

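The side view is blocked by the upper arm, but the top view is clear and shows the bottle hanging at (257,213) over the foot plate. I'll check it for stillness in that view.

```bash
python3 - <<'E'
from h import *
f=[]
for i in range(12): f.append(env.snapshot('top')['color'][:,:,::-1].astype(float))
w=lambda a:a[180:245,225:300]
print([round(np.abs(w(x)-w(f[0])).max(),0) for x in f], np.abs(w(sum(f[:6])/6)-w(sum(f[6:])/6)).max())
a=cv2.imread('pics/top0.png').astype(float); D=np.abs(sum(f)/12-a).max(2)>40; ys,xs=np.where(D[:,:350]); print(len(xs), xs.min(),xs.max(),ys.min(),ys.max())
cv2.imwrite('pics/t13.png',cv2.resize(f[-1][135:245,230:340],None,fx=5,fy=5,interpolation=cv2.INTER_CUBIC))
E
```

```text
[np.float64(0.0), np.float64(14.0), np.float64(14.0), np.float64(17.0), np.float64(13.0), np.float64(17.0), np.float64(16.0), np.float64(15.0), np.float64(13.0), np.float64(17.0), np.float64(17.0), np.float64(11.0)] 5.5
469 239 349 172 399[ WARN:0@19.982] global loadsave.cpp:1063 imwrite_ Unsupported depth image for selected encoder is fallbacked to CV_8U.
```

View pics/t13.png

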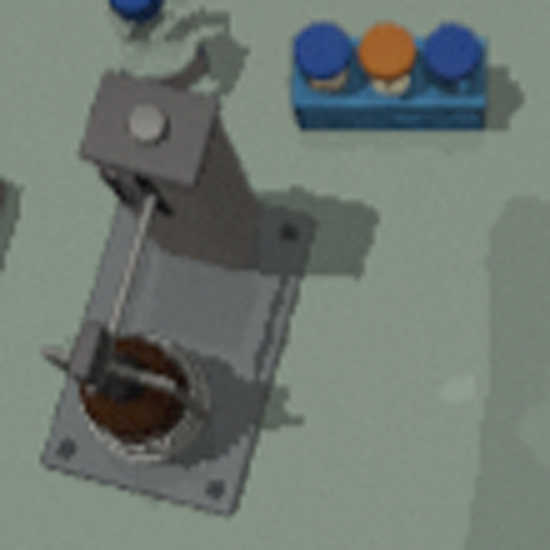

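The crop shows the bail seated in the hook with the tip in front of it. The bottle hangs upright, 12 frames show only noise-level change, and the arm is clear. Handing in.

```bash
python3 -c "
from station import env
print(env.read_state()['t']); print(env.job_done())"
```

```text
25.225
the job is handed in; nothing more can be done
None
```

The larger amber bottle is hanging by its bail in the balance's hook. The spring carries all of it, and I handed the job in at 25.2 s of the 61 s allowed.

**What I did:** I gripped the tab across its thickness, lifted the carrier and turned it square to the hook. I passed the bail over the tip from the front and lowered it at about 8 mm/s onto the spring, more slowly at the end. I let go only when the averaged vertical force on the gripper was near zero (+0.10 ± 0.10 N). I then opened the fingers gradually and withdrew straight up.

**Last checks:**
- **At release:** the hook showed no visible movement.
- **Stillness:** twelve top-view frames over 0.6 s showed only image noise around the hanging carrier.
- **Seating:** in the top view the bail sits in the notch behind the upturned tip and the bottle hangs upright.
- **Other things on the bench:** those in view looked unmoved by eye. The robot touched nothing while withdrawing, and was clear of everything at the end.

**What disagreed or could not be checked:**
- **Weight:** it came out as about 3.7 N by the wrist force in the air, but only about 3.0–3.2 N from how far the hook sank. The wrist force put first contact about 5 mm higher than I expected.
- **Pointer:** the arm blocked the side camera, so I did not read the pointer on the scale.

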